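Zero the gauge amplifier with the trimming tool

ROBOT

A 6-joint arm with a two-finger parallel gripper is mounted at the origin on the work surface. World frame = base frame: x ahead of the robot, y to its left, z up, the work surface at z = 0. Lengths are in mm, angles in rad, forces in N, time in s.
With the tool pointing down it reaches from about 350 to 800 mm from the base axis. Payload 7.3 kg.
Tool frame: the origin (TCP) lies on the centre line of the jaws, within the pads' length; the fingertips stand 8 mm ahead of it and the grasp point (between the pads) lies 11 mm behind it; z points along the fingers, y is the line along which they close (so a half turn about z gives the same grasp; the last joint's range is limited). The gripper opens to 85 mm and grips with 20 to 120 N. Pads are 22 mm wide; open, the fingers measure 114 mm over their backs; the gripper's body (76 mm by 85 mm) begins 54 mm behind the grasp point. The pads swing forward as they close: fully open they stand 13 mm farther back than shut.
Start: joints at [1.178, 0.342, 1.524, -0, 1.275, -0.146], TCP at [128.242, 509.115, 239.322] pointing down, gripper open.
Joint ranges: [-2.53, 2.53], [-0.77, 2.02], [0.04, 2.7], [-1, 4.14], [0.28, 2.66], [-3.11, 3.11]. Speed limits (rad/s): [2.57, 2.57, 3.14, 3.14, 3.14, 3.14].

INTERFACE

Orientations are given as a 3x3 rotation matrix whose columns are the frame's x, y, z axes.
In Python, from station import sense, read_camera, calibration, finish_job gives the robot as it stands.
- The arm moves only by the shell command python3 -m jog 'ROWS' [FORCE]. ROWS is JSON, one flat list of numbers, 7 for each row, row after row: the shift along the tool's x, y, z normalised to -1 to 1, where 1 is 25 mm, then the turn, a rotation vector about the tool's x, y, z normalised to -1 to 1, where 1 is 4 degrees, then the finger opening in mm, from 0 to 85.4. In form: [x, y, z, rx, ry, rz, jaw, x, y, z, rx, ry, rz, jaw, ...]. A call has 1 to 20 rows; each row shifts and turns the commanded pose from where the row before left it, along the tool's axes as they then stand; what a row does not reach is not made up. A row lasts 1/12 s, in which the tool goes at most 41.7 mm and 7.16 degrees, less where a joint would pass 70% of its speed; a pose out of reach is approached as far as the arm can. A call with a number of a shift or a turn outside -1 to 1 is refused whole. A call with a gripper value outside its range is refused whole. The fingers move at their own pace and stop on an object; FORCE is the grip in N (left out, the last holds). Time passes only in rows, so rows that do not move let the fingers close. It gives the time, the measured TCP pose, the force, the opening and the grip force at its end, in the units of the state.
- sense(): the state, without advancing time (a new reading comes with each control period).
- read_camera(name): name is "side" or "top" or "wrist"; returns the picture (480x640x3 uint8, red, green, blue); there is no depth.
- calibration(name): a dict with "mtx" (3x3 intrinsics, pixels), "position" and "attitude" of the camera in the world. Camera axes: x right, y up, looking along -z (the intrinsics and any distortion apply to the point x, -y, -z); pixel columns grow to the right and rows downward; lengths in mm; the calibration is good to about 2 mm. A picture is of the moment at which its call begins: read the wrist's pose just before it. calibration takes no time and is no camera call; for the wrist camera it gives the pose at the moment of the call.
- finish_job(): hands the job in; it is judged then, once.
The state is a dict: "clock": time; "q": joint angles; "joint_vel": joint speeds; "effort": joint torques, N m; "position": TCP position; "eef_rot": TCP orientation; "contact_force": force on the tool from outside, world axes, zero at the start; "ft_torque": the same for the moment, N m; "gripper_width": opening from 0.0 (shut) to 1.0 (fully open); "grasp_force": force on a finger pad.
Only numpy, scipy, OpenCV 4.12 (cv2) and the standard library are available. Lean on these libraries where they do the work, as an engineer would, in place of code of your own. Each camera call takes 0.05 s, during which the arm holds its last target. There are 200 camera calls.

TASK

Zero the gauge amplifier on the bench: take the plastic trimming tool from its stand, seat its blade gently in the slotted zero trimmer in front of the meter and turn it until the meter pointer stands on the thick zero mark in the middle of the scale. Do not press or lever hard on the trimmer, leave the second trimmer and everything else on the bench alone, and stand the tool back in its own hole when you are done.

Things in the scene. Friction and masses are not known exactly. Their poses are not given: they have to be found in the camera images.
- amplifier: Bench gauge amplifier, fixed: a low grey metal box 164 mm deep (its x), 204 mm wide (its y), top plate 60 mm above the bench. Origin on the bench under its middle, z up. Its front half (-x side, facing the robot) carries two trimmers, a fixed knob and a rocker switch in a row; behind them (+x) lies a square meter, black frame, clear window, top 74 mm above the bench
- zero_screw (a point): Zero trimmer, in front of the meter on its centre line (amplifier x -50, y 0 mm): centre of the upper face of its white 11 mm slotted rotor, 52 mm above the bench, at the bottom of a bore 12 mm wide. Slot 3 mm wide, 4 mm deep, right across the rotor. These axes are the amplifier's: the slot's direction is not measured
- zero_collar (a point): Centre of the 19 mm wide mouth of the zero trimmer's steel collar, 65 mm above the bench; a funnel down to the 12 mm bore at 60 mm height. The rotor turns about the vertical, 0.02 N m of friction, stays where left, gives no way downward. The slot may point any way at the start: look, or feel for it with the blade
- span_screw (a point): Second trimmer (leave alone), the same make with the same collar: centre of the upper face of its rotor, at amplifier x -50, y -62 mm, 62 mm to the right of the zero trimmer as seen from the robot
- span_trimmer (a joint): Turn of the second trimmer (rad), 0 at the start; it must stay there
- pointer_tip (a point): Tip of the black meter pointer, under the window. It swings level about pointer_pivot, 46 mm from it, and follows the zero trimmer: the pointer turns half as far as the rotor, the same way round (clockwise gives clockwise). It starts 0.25 to 0.55 rad anticlockwise from above (to the amplifier's +y side) of zero; the trimmer's end stops lie at least 1 rad of rotor turn beyond either
- zero_mark (a point): Where the pointer tip belongs: the inner end of the thick black zero block (6 mm wide) at the middle of the scale, 46 mm from the pivot in the amplifier's +x direction
- pointer_pivot (a point): The pointer's pivot, at the front edge of the meter (amplifier x 0, y 0)
- stand: Aluminium tool stand, fixed: a block 60 (x) x 150 (y) x 44 mm high, origin under its middle. Two upright round holes 13 mm wide, 40 mm deep, at its y -40 and +40 mm. One holds the trimming tool, the other a steel punch; which is which varies
- trim_tool: White plastic trimming tool, 84 mm long, about 30 g, standing in the stand blade down, free to turn in its hole; origin at the middle of the blade's lower edge, z up along the tool. From there up: blade 9 mm wide (x), 2 mm thick (y), 5 mm long; round shank 10 mm thick to 34 mm; round shoulder 18 mm wide to 38 mm, resting on the stand's top; flat handle to 84 mm
- tool_handle (a point): Middle of the trimming tool's handle, 61 mm above the blade's edge: 18 mm broad (tool x), 12 mm between its two flats (tool y), 46 mm long. Take it by the flats; the blade lies in the plane of the broad side
- tool_tip (a point): Middle of the lower edge of the trimming tool's blade; 10 mm above the bench while the tool stands in its hole
- punch: Steel centre punch with a round handle 14 mm thick, 76 mm long, standing in the stand's other hole; leave alone
- bridge: Loose red anodised bridge gauge with a round dial indicator, 190 mm wide, 147 mm high, standing beyond the work; leave alone
- piston: Loose aluminium piston, 86 mm across, 60 mm high; leave alone
- sleeve: Loose steel dowel sleeve, 28 mm across, 22 mm high; leave alone

How it is judged:
By the outcome, as a careful person would: the job done as asked, in the order asked, and still so for the second after the job is handed in, with the robot touching nothing.
It also fails if it takes over 72 s, if anything falls off the work surface, if the arm or the gripper's body presses on something with over 40 N, if the wrist force passes 120 N, or if a joint passes its speed limit or range.

## Working session

There is one attempt and no reset: what is moved stays moved. The work goes in short steps, Python scripts to look and compute and a shell command to move; the robot and the scene stay as the last step left them, time stands still between calls to the robot, and variables do not carry over. Pictures are saved under pics/ and viewed, at most 10 in all, crops included, and the job is handed in when it is done.

```bash
mkdir -p pics
cat > h.py <<'E'
import numpy as np, cv2
from station import sense, read_camera, calibration, finish_job
def cam(n):
    c=calibration(n); return {k:np.array(v,float) if k in('mtx','position','attitude') else v for k,v in c.items()}
def ray(c,u,v):
    d=np.linalg.inv(c['mtx'])@[u,v,1.]; d=c['attitude']@(d*[1,-1,-1]); return c['position'],d
def onz(c,u,v,z):
    p,d=ray(c,u,v); return p+d*(z-p[2])/d[2]
def proj(c,P):
    q=c['attitude'].T@(np.array(P)-c['position']); q=c['mtx']@(q*[1,-1,-1]); return q[:2]/q[2]
def save(n,name):
    im=read_camera(n)[:,:,::-1].copy(); cv2.imwrite(f'pics/{name}.png',im); return im
E
python3 - <<'E'
from h import *
a=save('top','top1'); b=save('side','side1'); 
for n in('top','side','wrist'):print(n,calibration(n))
s=sense();print(s['position'],s['eef_rot'],s['clock'])
E
```

```text
top {'mtx': array([[525.28149653,   0.        , 314.00439318],
       [  0.        , 525.28149653, 245.42737345],
       [  0.        ,   0.        ,   1.        ]]), 'position': array([ 421.62705215,   23.38956651, 1113.21760372]), 'attitude': array([[ 0.01162904,  0.98825266, -0.15238584],
       [-0.99982376,  0.01373815,  0.01279495],
       [ 0.01473814,  0.1522102 ,  0.98823825]])}
side {'mtx': array([[554.55589767,   0.        , 321.42332653],
       [  0.        , 554.55589767, 242.89376399],
       [  0.        ,   0.        ,   1.        ]]), 'position': array([ 474.34459072, -954.71335183,  629.64476317]), 'attitude': array([[ 0.99538975,  0.03638676, -0.08874255],
       [-0.09522911,  0.48519881, -0.86920281],
       [ 0.01143031,  0.87364645,  0.486427  ]])}
wrist {'mtx': array([[342.92377893,   0.        , 320.56193894],
       [  0.        , 342.92377893, 240.82393135],
       [  0.        ,   0.        ,   1.        ]]), 'position': array([ 65.11211903, 525.05873173, 373.93502805]), 'attitude': array([[ 0.24468591, -0.93649886, -0.25119451],
       [ 0.96960059,  0.23583147,  0.06525503],
       [-0.00187169, -0.25952533,  0.96573449]])}
[128.09926761 508.79517897 238.71585331] [[-9.69699659e-01  2.44299654e-01 -5.00757096e-04]
 [ 2.44300096e-01  9.69698899e-01 -1.22796484e-03]
 [ 1.85592220e-04 -1.31309209e-03 -9.99999121e-01]] 0.1
```

View pics/top1.png

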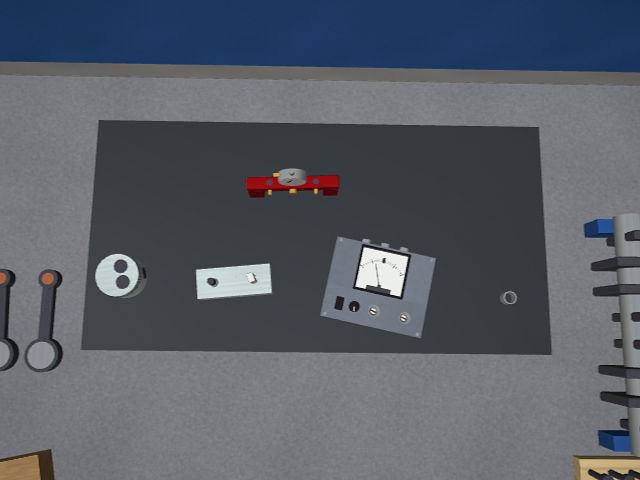

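View pics/side1.png

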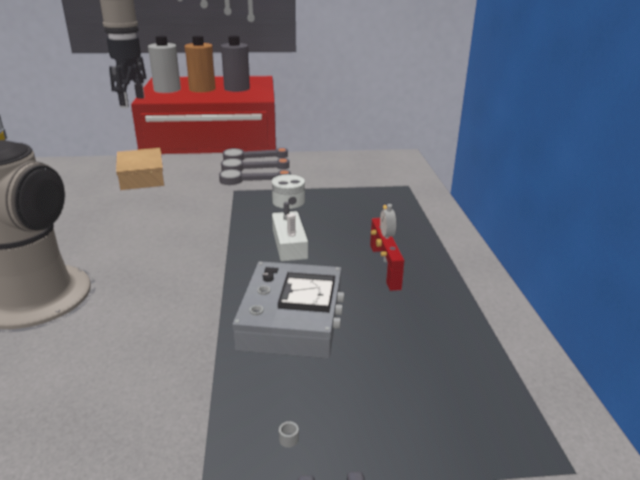

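The top view shows the amplifier with the zero trimmer at about (373,311), the span trimmer at (404,318) and the meter at (382,272). In the stand, the white tool is at (251,278) and the dark punch at (212,282). The bridge at (292,184) is well clear.

Run:
```python
from h import *
c=cam('top')
for n,u,v,z in [('tool',251,278,90),('punch',212,282,80),('zero',373,311,65),('span',404,318,65),('pivot',377,291,70)]:
    print(n,onz(c,u,v,z).round(1))
im=cv2.imread('pics/top1.png')
def corners(mask,name,z):
    mask=cv2.morphologyEx(mask,cv2.MORPH_OPEN,np.ones((3,3)))
    k=max(cv2.findContours(mask,0,2)[0],key=cv2.contourArea);r=cv2.minAreaRect(k);print(name,r)
    P=[onz(c,*p,z) for p in cv2.boxPoints(r)];P=np.array(P)
    print(P.mean(0).round(1),[np.linalg.norm(P[i]-P[i-1]).round(1) for i in range(4)]); d=P[1]-P[0];print('ang',np.degrees(np.arctan2(d[1],d[0])))
hsv=cv2.cvtColor(im,cv2.COLOR_BGR2HSV)
m=np.zeros(im.shape[:2],np.uint8);m[255:305,190:278]=1
corners(((im.min(2)>130)&(m>0)).astype(np.uint8)*255,'stand',44)
m[:]=0;m[230:342,315:440]=1
corners(((im.max(2)>85)&(m>0)).astype(np.uint8)*255,'amp',60)
s=sense();R=np.array(s['eef_rot']);w=cam('wrist');print('cam in tool',R.T@(w['position']-s['position']),(R.T@w['attitude']).round(3))
cr=cv2.resize(im[255:340,190:440],None,fx=3.2,fy=3.2,interpolation=3);cv2.imwrite('pics/c1.png',cr)
```

```text
tool [513.5 132.2  90. ]
punch [505.5 209.5  80. ]
zero [ 453.2 -108.8   65. ]
span [ 440.2 -170.3   65. ]
pivot [ 492.6 -116.3   70. ]
stand ((233.1551513671875, 280.862060546875), (29.647239685058594, 74.90702056884766), 85.2363510131836)
[511.4 173.   44. ] [np.float64(60.4), np.float64(152.4), np.float64(60.6), np.float64(151.1)]
ang -84.42729997452707
amp ((378.96087646484375, 285.0477600097656), (104.06407165527344, 84.9810562133789), 12.757532119750977)
[ 506.4 -121.7   60. ] [np.float64(206.1), np.float64(171.9), np.float64(211.2), np.float64(171.3)]
ang -12.274366524400113
cam in tool [  65.07689963    0.20545539 -135.20748565] [[-0.     0.966  0.26 ]
 [ 1.     0.     0.001]
 [ 0.001  0.26  -0.966]]
```

```bash
python3 -m jog '[-0.93,-0.54,0.07,0,0,0,85,-0.93,-0.54,0.07,0,0,0,85,-0.93,-0.54,0.07,0,0,0,85,-0.93,-0.54,0.07,0,0,0,85,-0.93,-0.54,0.07,0,0,0,85,-0.93,-0.54,0.07,0,0,0,85,-0.93,-0.54,0.07,0,0,0,85,-0.93,-0.54,0.07,0,0,0,85,-0.93,-0.54,0.07,0,0,0,85,-0.93,-0.54,0.07,0,0,0,85,-0.93,-0.54,0.07,0,0,0,85,-0.93,-0.54,0.07,0,0,0,85,-0.93,-0.54,0.07,0,0,0,85,-0.93,-0.54,0.07,0,0,0,85,-0.93,-0.54,0.07,0,0,0,85,-0.93,-0.54,0.07,0,0,0,85,-0.93,-0.54,0.07,0,0,0,85,-0.93,-0.54,0.07,0,0,0,85,-0.93,-0.54,0.07,0,0,0,85,-0.93,-0.54,0.07,0,0,0,85]'
python3 - <<'E'
from h import *
s=sense();print(s['position'],s['q'],s['clock'],s['contact_force'])
save('wrist','w1')
E
```

```text
clock: 1.77
position: [513.8, 132.6, 203.8]
eef_rot: [[-0.97, 0.244, -0.001], [0.244, 0.97, 0.0], [0.001, -0.0, -1.0]]
contact_force: [-0.8, -0.5, 0.5]
gripper_width: 0.992
grasp_force: 0.0
[513.76337319 132.58312136 203.84537067] [ 1.07964916e-01  3.83668091e-01  1.56405449e+00  1.77466970e-04
  1.19472686e+00 -1.21593662e+00] 1.7667 [-0.77554823 -0.49205217  0.50662415]
```

View pics/w1.png

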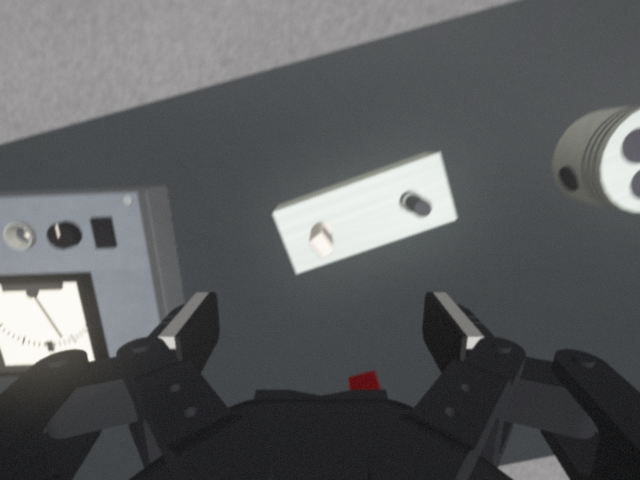

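The wrist view shows the tool's handle at about (322,238) and the punch at (415,203). I'll zoom in to measure the handle top.

Run:
```python
from h import *
im=cv2.imread('pics/w1.png')
cr=cv2.resize(im[205:275,280:365],None,fx=8,fy=8,interpolation=cv2.INTER_CUBIC);cv2.imwrite('pics/w1c.png',cr)
```

```text
(no output)
```

View pics/w1c.png

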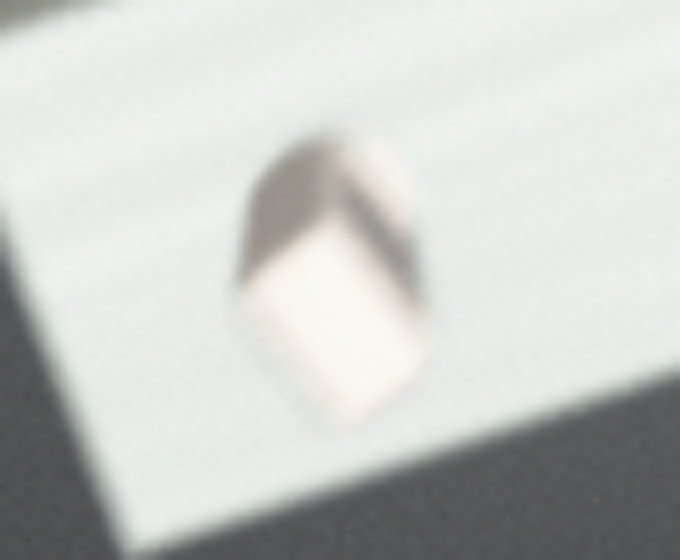

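The crop shows the handle's top face with corners at about (238,285), (332,215), (432,345) and (345,430). The broad side runs from upper left to lower right.

Run:
```python
from h import *
c=cam('wrist');s=sense();R=np.array(s['eef_rot'])
P=np.array([onz(c,280+(x+.5)/8-.5,205+(y+.5)/8-.5,94) for x,y in [(238,285),(332,215),(432,345),(345,430)]])
print(P.round(1),[np.linalg.norm(P[i]-P[i-1]).round(1) for i in range(4)])
ctr=P.mean(0);b=(P[2]-P[1])+(P[3]-P[0]);b/=np.linalg.norm(b)
n=(P[1]-P[0])+(P[2]-P[3]);n/=np.linalg.norm(n)
print('ctr',ctr,'broad ang',np.degrees(np.arctan2(b[1],b[0])),'thin ang',np.degrees(np.arctan2(n[1],n[0])))
print('tool y ang',np.degrees(np.arctan2(R[1,1],R[0,1])))
print('n in tool',R.T@n,'d in tool',R.T@(ctr-s['position']), R.T@b)
for t in ((255,0),(0,0)):pass
# hole from stand corners check
```

```text
[[515.4 121.2  94. ]
 [511.1 131.2  94. ]
 [525.4 137.1  94. ]
 [531.5 127.3  94. ]] [np.float64(17.2), np.float64(10.9), np.float64(15.5), np.float64(11.6)]
ctr [520.84732413 129.19328512  94.        ] broad ang 21.64845226097194 thin ang 117.46559849754507
tool y ang 75.72570415738132
n in tool [ 0.66574655  0.74617408 -0.00240138] d in tool [ -3.49787713   0.89055579 109.45801441] [-0.80980875  0.58669335  0.00083722]
```

```bash
python3 -m jog '[-0.14,0.04,0.2,0,0,-0.95,60,0,0,0.2,0,0,-0.95,60,0,0,0.2,0,0,-0.95,60,0,0,0.2,0,0,-0.95,60,0,0,0.2,0,0,-0.95,60,0,0,0.2,0,0,-0.95,60,0,0,0.2,0,0,-0.95,60,0,0,0.2,0,0,-0.95,60,0,0,0.2,0,0,-0.95,60,0,0,0.2,0,0,-0.95,60,0,0,0,0,0,0,60,0,0,0,0,0,0,60,0,0,0,0,0,0,60]'
python3 - <<'E'
from h import *
s=sense();R=np.array(s['eef_rot']);c=cam('wrist')
print(s['position'],s['joint_vel'],np.array(s['q']).round(3),np.degrees(np.arctan2(R[1,1],R[0,1])))
im=save('wrist','w2')
uv=proj(c,[517.4,132.5,94]);print(uv)
u,v=uv.astype(int);cv2.imwrite('pics/w2c.png',cv2.resize(im[max(v-50,0):v+50,u-60:u+60],None,fx=6,fy=6,interpolation=cv2.INTER_CUBIC));print(u-60,max(v-50,0))
E
```

```text
clock: 2.9
position: [516.8, 133.9, 154.4]
eef_rot: [[-0.915, -0.403, 0.0], [-0.403, 0.915, 0.0], [-0.0, 0.0, -1.0]]
contact_force: [-0.4, 0.1, -0.1]
gripper_width: 0.701
grasp_force: 0.0
[516.84199374 133.91437384 154.43941804] [-0.00066594 -0.00368913 -0.00426847 -0.0002621   0.00016405 -0.00797551] [ 0.11   0.441  1.623  0.     1.077 -1.876] 113.75364325732363
[318.42663976 260.87088699]
258 210
```

View pics/w2c.png

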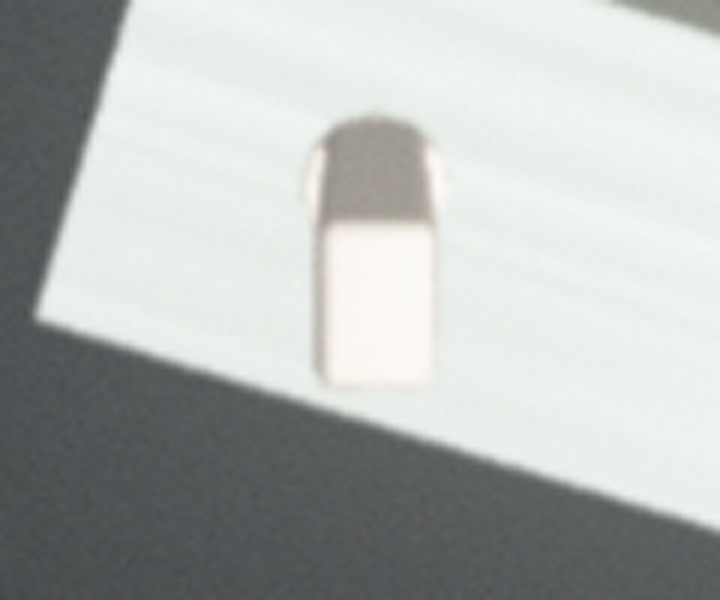

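The handle's top face now lies square to the jaws. Its crop corners are (325,222), (434,222), (433,386) and (325,386).

Run:
```python
from h import *
c=cam('wrist');s=sense();R=np.array(s['eef_rot'])
P=np.array([onz(c,258+(x+.5)/6-.5,210+(y+.5)/6-.5,94) for x,y in [(325,222),(434,222),(433,386),(325,386)]])
print([np.linalg.norm(P[i]-P[i-1]).round(1) for i in range(4)],P.mean(0))
print('d in tool',R.T@(P.mean(0)-s['position']),s['position'])
```

```text
[np.float64(17.3), np.float64(10.8), np.float64(17.3), np.float64(10.9)] [516.71088458 133.69110261  94.        ]
d in tool [ 0.28653847 -0.09810844 60.53920669] [516.91304628 133.88856347 154.53930472]
```

```bash
python3 -m jog '[0,0,0.74,0,0,0,50,0,0,0.74,0,0,0,50,0,0,0.74,0,0,0,50,0,0,0.74,0,0,0,50,0,0,0.74,0,0,0,50,0,0,0,0,0,0,50,0,0,0,0,0,0,0,0,0,0,0,0,0,0,0,0,0,0,0,0,0,0,0,0,0,0,0,0,0,0,0,0,0,0,0,0,0,0,0,0,0,0,0,0,0,0,0,0,0,0]' 40
```

```text
invalid input
```

```bash
python3 -m jog '[0,0,0.74,0,0,0,50, 0,0,0.74,0,0,0,50, 0,0,0.74,0,0,0,50, 0,0,0.74,0,0,0,50, 0,0,0.74,0,0,0,50, 0,0,0,0,0,0,50, 0,0,0,0,0,0,50, 0,0,0,0,0,0,0, 0,0,0,0,0,0,0, 0,0,0,0,0,0,0, 0,0,0,0,0,0,0, 0,0,0,0,0,0,0, 0,0,0,0,0,0,0]' 40
```

```text
clock: 4.03
position: [517.6, 133.9, 63.1]
eef_rot: [[-0.915, -0.404, 0.002], [-0.404, 0.915, 0.0], [-0.002, -0.001, -1.0]]
contact_force: [-0.6, -0.5, 6.5]
gripper_width: 0.132
grasp_force: 41.8
```

```bash
python3 -m jog '[0,0,-0.5,0,0,0,0, 0,0,-0.9,0,0,0,0, 0,0,-1,0,0,0,0, 0,0,-1,0,0,0,0, 0,0,-0.9,0,0,0,0, 0.62,-0.79,0,0,0,0,0, 0.62,-0.79,0,0,0,0,0, 0.62,-0.79,0,0,0,0,0, 0.62,-0.79,0,0,0,0,0, 0.62,-0.79,0,0,0,0,0, 0.62,-0.79,0,0,0,0,0, 0.62,-0.79,0,0,0,0,0, 0.62,-0.79,0,0,0,0,0, 0.62,-0.79,0,0,0,0,0, 0.62,-0.79,0,0,0,0,0, 0,0,0,0,0,0,0, 0,0,0,0,0,0,0, 0,0,0,0,0,0,0]'
python3 - <<'E'
from h import *
s=sense();R=np.array(s['eef_rot']);c=cam('wrist')
print(s['position'],np.abs(s['joint_vel']).max(),np.array(s['q']).round(3),s['contact_force'])
print(proj(c,[455,-110,60]),proj(c,s['position']+R@[0,0,53]))
save('wrist','w3')
E
```

```text
clock: 5.53
position: [455.0, -109.2, 169.4]
eef_rot: [[-0.915, -0.404, 0.0], [-0.404, 0.915, 0.0], [-0.0, 0.0, -1.0]]
contact_force: [0.0, -0.1, -0.1]
gripper_width: 0.137
grasp_force: 41.1
[ 454.97427974 -109.15876575  169.39481651] 0.021054486363128466 [-4.000e-01  3.130e-01  1.780e+00  1.000e-03  1.049e+00 -2.387e+00] [ 0.0202882  -0.08397354 -0.08650526]
[319.78877778 239.53237236] [320.91069058 265.0126804 ]
```

View pics/w3.png

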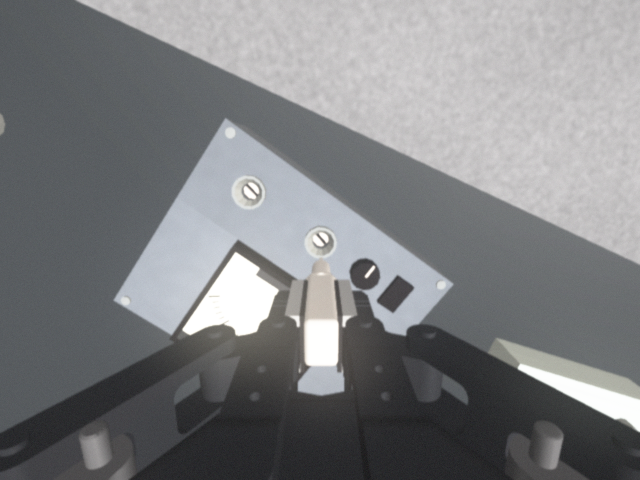

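The zero trimmer is at about (320,241) with a dark slot visible, and the tool tip is just below it at about (321,262). I'll zoom in for the slot angle and the tip position.

Run:
```python
from h import *
im=cv2.imread('pics/w3.png')
cv2.imwrite('pics/w3c.png',cv2.resize(im[215:285,285:355],None,fx=8,fy=8,interpolation=cv2.INTER_CUBIC))
```

```text
(no output)
```

View pics/w3c.png

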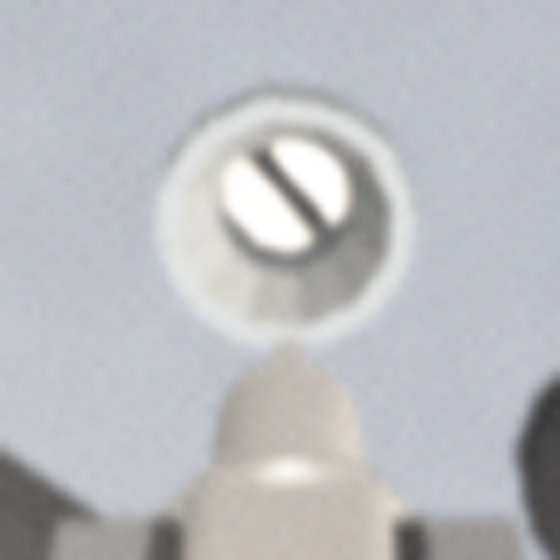

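The crop shows the collar mouth centred at about (284,220) and the white rotor at (285,193). The slot runs from (262,152) to (322,232), and the blade's near corner is at (290,342).

Run:
```python
from h import *
c=cam('wrist');s=sense();R=np.array(s['eef_rot']);T=np.array(s['position'])
f=lambda x,y,z:onz(c,285+(x+.5)/8-.5,215+(y+.5)/8-.5,z)
t=lambda P:(R.T@(P-T)).round(2)
for n,x,y,z in [('collar',284,220,65),('rotor',285,193,52),('mouthL',157,220,65),('mouthR',411,220,65),('blade corner',290,342,T[2]-53)]:
    P=f(x,y,z);print(n,P.round(1),t(P))
d=f(322,232,52)-f(262,152,52);print('slot in tool',np.degrees(np.arctan2(*(R.T@d)[[1,0]])),'world',np.degrees(np.arctan2(d[1],d[0])))
# amp from span trimmer
im=cv2.imread('pics/w3.png');g=cv2.cvtColor(im,6)
for cx,cy in ((320,241),(248,192)):
    k=g[cy-25:cy+25,cx-25:cx+25]
    e=cv2.HoughCircles(cv2.medianBlur(k,3),cv2.HOUGH_GRADIENT,1,30,param1=80,param2=8,minRadius=11,maxRadius=19)
    print(None if e is None else (e[0][0]+[cx-25,cy-25,0], onz(c,e[0][0][0]+cx-25,e[0][0][1]+cy-25,65)))
```

```text
collar [ 455.5 -109.2   65. ] [ -0.25  -0.64 104.34]
rotor [ 456.3 -108.8   52. ] [ -1.13  -0.57 117.34]
mouthL [ 460.2 -119.7   65. ] [ -0.25 -12.13 104.33]
mouthR [450.9 -98.7  65. ] [ -0.25  10.86 104.34]
blade corner [ 450.8 -110.7  116.3] [ 4.64 -0.09 53.  ]
slot in tool 144.04118751056393 world 59.84033868626103
(array([318.5, 241.5,  15. ]), array([ 455.58532304, -110.43752419,   65.        ]))
(array([246.5, 191.5,  16. ]), array([ 442.85619748, -170.84176337,   65.        ]))
```

```bash
python3 -m jog '[-0.028,-0.024,0.1,0,0,-1,0, 0,0,0.1,0,0,-1,0, 0,0,0.1,0,0,-1,0, 0,0,0.1,0,0,-1,0, 0,0,0.1,0,0,-1,0, 0,0,0.1,0,0,-1,0, 0,0,0.1,0,0,-1,0, 0,0,0.1,0,0,-1,0, 0,0,0.1,0,0,-1,0, 0,0,0.3,0,0,0,0, 0,0,0.3,0,0,0,0, 0,0,0.3,0,0,0,0, 0,0,0.3,0,0,0,0, 0,0,0.2,0,0,0,0, 0,0,0,0,0,0,0, 0,0,0,0,0,0,0]'
python3 - <<'E'
from h import *
s=sense();R=np.array(s['eef_rot']);c=cam('wrist')
print(s['position'],np.abs(s['joint_vel']).max(),np.array(s['q']).round(3),s['contact_force'],s['ft_torque'],np.degrees(np.arctan2(R[1,0],R[0,0])))
E
```

```text
clock: 6.92
position: [455.7, -109.7, 111.4]
eef_rot: [[-0.502, -0.865, -0.001], [-0.865, 0.502, 0.0], [0.0, 0.001, -1.0]]
contact_force: [-0.1, -0.6, 0.3]
gripper_width: 0.136
grasp_force: 41.0
[ 455.70134202 -109.70897924  111.3951904 ] 0.012627246560907331 [-0.4    0.396  1.849  0.     0.898 -3.015] [-0.11186568 -0.61701536  0.29371462] [ 7.84809596e-03 -2.90709473e-02 -2.77190022e-05] -120.16218060324083
```

```bash
python3 -m jog '[0,0,0.07,0,0,0,0, 0,0,0.07,0,0,0,0, 0,0,0.06,0,0,0,0, 0,0,0.04,0,0,0,0, 0,0,0.04,0,0,0,0, 0,0,0,0,0,0,0]'
```

```text
clock: 7.42
position: [455.7, -109.6, 104.6]
eef_rot: [[-0.502, -0.865, -0.0], [-0.865, 0.502, 0.0], [-0.0, 0.0, -1.0]]
contact_force: [-0.5, 0.8, -1.2]
gripper_width: 0.136
grasp_force: 41.1
```

```bash
python3 -m jog '[0,0,0.04,0,0,0,0, 0,0,0.03,0,0,0,0, 0,0,0,0,0,0,0]'
```

```text
clock: 7.67
position: [455.6, -109.6, 102.8]
eef_rot: [[-0.502, -0.865, -0.001], [-0.865, 0.502, 0.0], [-0.0, 0.001, -1.0]]
contact_force: [-0.7, 2.3, -0.9]
gripper_width: 0.132
grasp_force: 41.1
```

Run:
```python
from h import *
a=save('top','t4');b=save('side','s4');w=save('wrist','w4')
f=lambda im,y,x,h,k:cv2.resize(im[y:y+h,x:x+h*4//3],(400,300),interpolation=cv2.INTER_CUBIC)
m=np.vstack([np.hstack([f(a,230,320,90,0),f(b,250,240,84,0)]),np.hstack([cv2.resize(w,(400,300)),np.zeros((300,400,3),np.uint8)])])
cv2.imwrite('pics/m4.png',m)
```

```text
(no output)
```

View pics/m4.png

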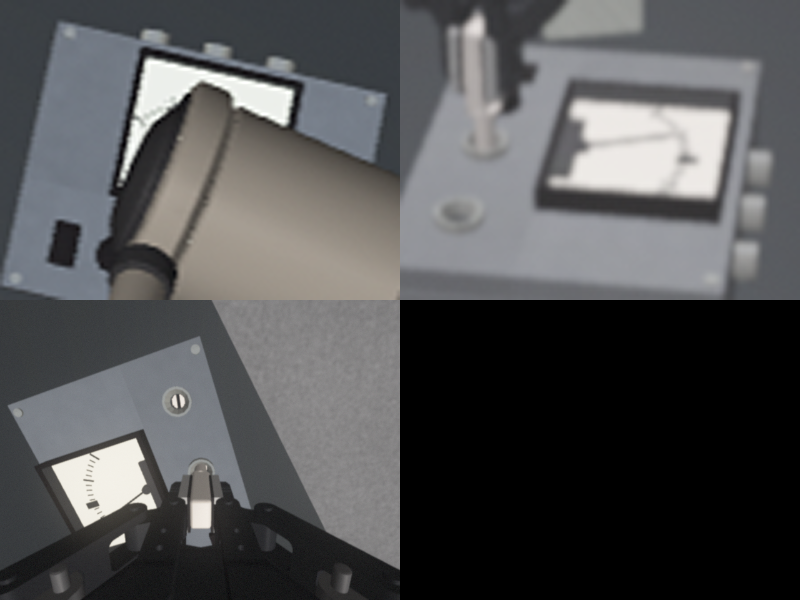

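The wrist view (lower left) shows the zero trimmer with the blade in it, the dial with the zero block near full-resolution (150,325), the pivot near (235,302) and part of the pointer. I'll unwarp the dial numerically about the known pivot.

```bash
cat > dial.py <<'E'
from h import *
from scipy.ndimage import map_coordinates
S=np.array([455.7,-109.7]);psi=np.radians(-11.9)
X=np.array([np.cos(psi),np.sin(psi)]);Y=np.array([-X[1],X[0]])
def amp(im,c,z,x,y):  # sample grey at amp-frame x,y relative pivot
    W=S+50*X
    P=W+x[...,None]*X+y[...,None]*Y
    P=np.concatenate([P,np.full(x.shape+(1,),float(z))],-1)
    q=(P-c['position'])@c['attitude']*[1,-1,-1];q=q@c['mtx'].T;uv=q[...,:2]/q[...,2:]
    return map_coordinates(cv2.cvtColor(im,6).astype(float),[uv[...,1],uv[...,0]],order=1,mode='nearest')
def polar(im,c,z,r,th,dx=0,dy=0):
    r,t=np.meshgrid(r,th);return amp(im,c,z,r*np.cos(t)+dx,r*np.sin(t)+dy)
def patch(im,c,z):
    y,x=np.meshgrid(np.arange(45,-45,-.2),np.arange(70,-20,-.2));return amp(im,c,z,x,y).astype(np.uint8)
E
python3 - <<'E'
from dial import *
c=cam('wrist');im=cv2.imread('pics/w4.png')
p=patch(im,c,70);s=patch(cv2.imread('pics/s4.png'),cam('side'),70)
v=np.hstack([p,s])
v=cv2.resize(v,(800,400));cv2.imwrite('pics/p4.png',v)
E
```

```text
(no output)
```

View pics/p4.png

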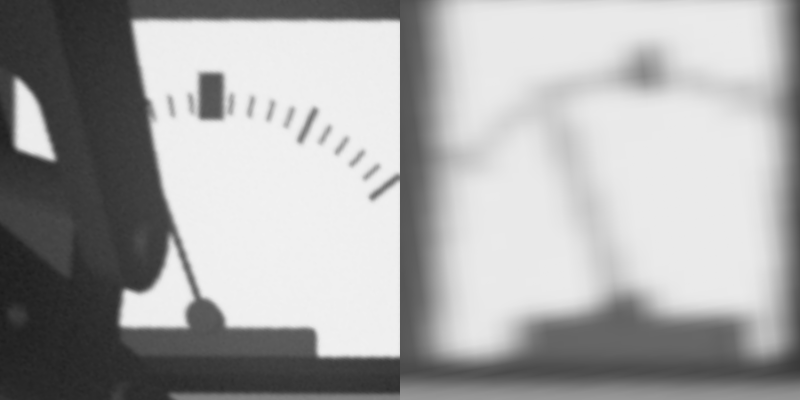

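The left patch, from the wrist camera at 4.44 px/mm, shows the zero block at x=211 and the boss at (205,315). The pointer runs from (200,298) to (168,215), which is about 20.7° anticlockwise. That calls for about 41° of clockwise rotor turn, plus the play in the slot.

```bash
python3 -m jog '[0,0,0,0,0,0.5,0, 0,0,0,0,0,0.5,0, 0,0,0,0,0,0.5,0, 0,0,0,0,0,0.7,0, 0,0,0,0,0,0.7,0, 0,0,0,0,0,0.7,0, 0,0,0,0,0,0.7,0, 0,0,0,0,0,0.7,0, 0,0,0,0,0,0.7,0, 0,0,0,0,0,0.7,0, 0,0,0,0,0,0.7,0, 0,0,0,0,0,0.7,0, 0,0,0,0,0,0.7,0, 0,0,0,0,0,0.7,0, 0,0,0,0,0,0.5,0, 0,0,0,0,0,0,0, 0,0,0,0,0,0,0]'
python3 - <<'E'
from dial import *
im=save('wrist','w5');c=cam('wrist');s=sense();R=np.array(s['eef_rot']);print(s['contact_force'],s['ft_torque'],np.degrees(np.arctan2(R[1,0],R[0,0])))
cv2.imwrite('pics/p5.png',np.hstack([cv2.resize(patch(im,c,67.5),(400,400)),cv2.resize(patch(im,c,65),(400,400))]))
th=np.radians(np.arange(-20,30,.25))
for r in (20,25,30,35,40):
    g=polar(im,c,67.5,np.arange(r-2,r+2,.5),th).mean(1);i=g.argmin();print(r,np.degrees(th[i]).round(2),g.min().round(),np.median(g).round())
E
```

```text
clock: 9.23
position: [455.6, -109.7, 102.9]
eef_rot: [[-0.933, -0.36, -0.001], [-0.36, 0.933, 0.0], [0.0, 0.0, -1.0]]
contact_force: [-1.5, 1.6, -0.6]
gripper_width: 0.137
grasp_force: 41.0
[-0.88960635  1.77049513 -0.83573252] [0.34672936 0.30792067 0.01505049] -158.86824853399307
20 -8.75 64.0 67.0
25 1.25 61.0 64.0
30 3.75 59.0 61.0
35 5.0 56.0 60.0
40 3.75 53.0 57.0
```

The gripper now hides the dial from the wrist camera, so I'll use the side view and check it against the earlier side picture, where the pointer stood at about 20.7°.

Run:
```python
from dial import *
c=cam('side');a=cv2.imread('pics/s4.png');b=save('side','s5')
th=np.radians(np.arange(-25,45,.25))
for n,im in (('before',a),('after',b)):
  # fit line: dark centroid in y at each x
  ys=np.arange(-28,28,.2);pts=[]
  for x in np.arange(12,40,1.):
    g=255-amp(im,c,67.5,np.full_like(ys,x),ys);g=np.clip(g-np.median(g)-12,0,None)
    i=g.argmax();m=abs(ys-ys[i])<4;pts.append((x,(g*ys*m).sum()/(g*m).sum() if g[i]>0 else np.nan))
  pts=np.array(pts);ok=~np.isnan(pts[:,1]);pts=pts[ok]
  k=np.polyfit(pts[:,0],pts[:,1],1);res=pts[:,1]-np.polyval(k,pts[:,0]);m=abs(res)<2;k=np.polyfit(pts[m,0],pts[m,1],1)
  print(n,'angle',np.degrees(np.arctan(k[0])),'y0',k[1],'res',res.std(),len(pts))
```

```text
before angle 20.00861200398797 y0 -1.7800126226934008 res 0.33215009675074053 28
after angle 5.588148203911283 y0 -1.5162114109413716 res 0.307292373588879 28
```

```bash
python3 -m jog '[0,0,0,0,0,0.5,0, 0,0,0,0,0,0.6,0, 0,0,0,0,0,0.6,0, 0,0,0,0,0,0.6,0, 0,0,0,0,0,0.6,0, 0,0,0,0,0,0,0, 0,0,0,0,0,0,0]'
cat > side.py <<'E'
from dial import *
def line(im,c,z,lo=12,hi=40,thr=12):
  ys=np.arange(-28,28,.2);pts=[]
  for x in np.arange(lo,hi,1.):
    g=255-amp(im,c,z,np.full_like(ys,x),ys);g=np.clip(g-np.median(g)-thr,0,None)
    i=g.argmax();m=abs(ys-ys[i])<4
    if g[i]>0:pts.append((x,(g*ys*m).sum()/(g*m).sum()))
  pts=np.array(pts);k=np.polyfit(*pts.T,1);res=pts[:,1]-np.polyval(k,pts[:,0]);m=abs(res)<2;k=np.polyfit(*pts[m].T,1)
  return np.degrees(np.arctan(k[0])),k[1],res.std(),len(pts)
E
python3 - <<'E'
from side import *
c=cam('side');print(line(save('side','s6'),c,67.5))
E
```

```text
clock: 9.92
position: [455.7, -109.7, 103.0]
eef_rot: [[-0.986, -0.166, -0.0], [-0.166, 0.986, 0.0], [0.0, 0.0, -1.0]]
contact_force: [-0.8, 1.3, -1.2]
gripper_width: 0.134
grasp_force: 40.9
(np.float64(0.24466168093711296), np.float64(-1.398737557308366), np.float64(0.17034969906858433), 28)
```

```bash
python3 -m jog '[0,0,-0.1,0,0,0,0, 0,0,-0.2,0,0,0,0, 0,0,-0.4,0,0,0,0, 0,0,-0.5,0,0,0,0, 0,0,-0.6,0,0,0,0, 0,0,-0.6,0,0,0,0, -0.7,-0.25,0,0,0,0,0, -0.7,-0.25,0,0,0,0,0, -0.7,-0.25,0,0,0,0,0, -0.7,-0.25,0,0,0,0,0, -0.7,-0.25,0,0,0,0,0, -0.7,-0.25,0,0,0,0,0, -0.7,-0.25,0,0,0,0,0, -0.7,-0.25,0,0,0,0,0, 0,0,0,0,0,0,0, 0,0,0,0,0,0,0, 0,0,0,0,0,0,0]'
python3 - <<'E'
from side import *
im=save('wrist','w7');c=cam('wrist');b=save('side','s7')
print(line(im,c,67.5,12,40),line(im,c,65),line(b,cam('side'),67.5))
ys=np.arange(-8,8,.1)
for z in(65,67.5):
  for x in(48,50,52,54):
    g=255-amp(im,c,z,np.full_like(ys,x),ys);g=np.clip(g-g.min()-60,0,None);print(z,x,(g*ys).sum()/g.sum(),(g>0).sum()*.1)
# dial frame direction: row where base block starts
a=patch(im,c,67.5);cv2.imwrite('pics/p7.png',np.hstack([cv2.resize(a,(400,400)),cv2.resize(im,(400,300))[:, :] [:,:,0] if 0 else cv2.copyMakeBorder(cv2.resize(cv2.cvtColor(im,6),(400,300)),0,100,0,0,0)]))
E
```

```text
clock: 11.38
position: [601.7, -136.1, 163.2]
eef_rot: [[-0.986, -0.165, -0.0], [-0.165, 0.986, -0.0], [0.0, 0.0, -1.0]]
contact_force: [0.4, -0.2, 0.5]
gripper_width: 0.135
grasp_force: 41.0
(np.float64(0.45145636716451804), np.float64(0.18307791252527555), np.float64(0.03371093912834745), 28) (np.float64(0.4599565998505202), np.float64(0.392792099576905), np.float64(0.0349061949797834), 28) (np.float64(0.20054675225174967), np.float64(-1.3870777631954976), np.float64(0.16538148834134758), 28)
65 48 -0.07600934220753326 5.2
65 50 -0.04468362934623046 6.0
65 52 -0.07243297708430668 6.0
65 54 -0.05574445523876627 6.0
67.5 48 -0.2827491692948967 5.300000000000001
67.5 50 -0.258385526028329 6.0
67.5 52 -0.259013321106252 5.9
67.5 54 -0.27144389618656434 5.9
```

View pics/p7.png

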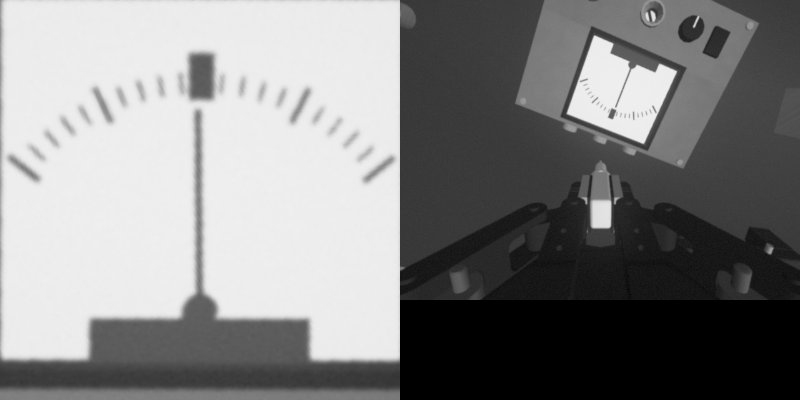

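The unwarped dial (left) shows the pointer at x=199 under the zero block at x=201. It is within about 0.6 mm of centre on a 6 mm block, so zeroing is done. Next I take the tool back to its hole.

```bash
python3 -m jog '[0.128,0.93,0,0,0,0,0, 0.128,0.93,0,0,0,0,0, 0.128,0.93,0,0,0,0,0, 0.128,0.93,0,0,0,0,0, 0.128,0.93,0,0,0,0,0, 0.128,0.93,0,0,0,0,0, 0.128,0.93,0,0,0,0,0, 0.128,0.93,0,0,0,0,0, 0.128,0.93,0,0,0,0,0, 0.128,0.93,0,0,0,0,0, 0.128,0.93,0,0,0,0,0, 0.128,0.93,0,0,0,0,0, 0,0,0,0,0,-0.9,0, 0,0,0,0,0,-0.9,0, 0,0,0,0,0,-0.9,0, 0,0,0,0,0,-0.9,0, 0,0,0,0,0,0,0, 0,0,0,0,0,0,0]'
python3 - <<'E'
from h import *
s=sense();R=np.array(s['eef_rot']);im=save('wrist','w8');c=cam('wrist')
print(R.T@(np.array([517.3,133.9,63.1])-s['position']),proj(c,[517.3,133.9,44]))
# dark hole in stand via contours
g=cv2.cvtColor(im,6);m=((g<140)).astype(np.uint8)[150:300,230:400]
for k in cv2.findContours(m,cv2.RETR_CCOMP,2)[0]:
    a=cv2.contourArea(k)
    if 60<a<800:
        (x,y),(w,h),_=cv2.minAreaRect(k);P=onz(c,x+230,y+150,44);print(a,x+230,y+150,w,h,P.round(1))
E
```

```text
clock: 12.98
position: [518.0, 132.7, 163.4]
eef_rot: [[-0.915, -0.403, 0.0], [-0.403, 0.915, 0.0], [-0.0, -0.0, -1.0]]
contact_force: [1.3, -0.8, -0.3]
gripper_width: 0.134
grasp_force: 41.0
[  0.2339011    1.41615168 100.30718449] [322.81709195 236.19927568]
609.0 365.5 289.5 19.0 63.0 [543.8 182.9  44. ]
```

Run:
```python
from h import *
s=sense();R=np.array(s['eef_rot']);c=cam('wrist');im=cv2.imread('pics/w8.png');g=cv2.cvtColor(im,6)
k=g[210:270,290:356]
print(k[::3,::3])
T=np.array(s['position']);print(proj(c,T+R@[4.5,0,53.]))
```

```text
[[237 237 239 240 241 241 240 238 238 238 237 237 236 236 235 235 235 236
  237 239 239 240]
 [233 234 235 236 238 239 239 241 241 240 240 239 238 238 238 235 235 234
  234 235 236 239]
 [235 235 235 233 235 235 236 237 238 239 240 240 241 239 239 237 237 237
  236 235 235 234]
 [240 237 235 234 236 235 233 235 235 235 238 239 240 240 240 240 240 239
  238 239 237 237]
 [239 240 240 240 237 236 236 236 234 233 235 236 236 237 240 239 238 240
  241 241 241 239]
 [237 237 238 240 240 241 239 239 237 236 234 230 231 235 236 237 237 239
  239 239 241 240]
 [237 235 235 237 238 239 239 240 241 233 233 232 223 220 234 234 235 237
  237 237 239 241]
 [236 238 239 236 234 235 236 236 233 182 221 229 196 148 226 235 234 235
  235 235 236 237]
 [235 235 235 236 238 238 236 237 211 159 147 147 141 127 201 241 240 238
  236 234 235 234]
 [236 236 236 236 235 233 237 239 213 158 144 143 138 127 195 238 239 240
  241 241 240 236]
 [234 235 235 235 236 237 235 235 233 158 146 146 141 150 221 236 237 238
  239 238 240 240]
 [231 236 234 233 234 236 236 236 237 227 186 168 185 215 238 236 236 235
  235 237 237 239]
 [235 234 233 233 235 233 234 236 236 237 235 232 231 236 235 237 239 238
  237 236 235 236]
 [236 236 234 235 234 235 234 233 235 235 235 236 235 237 237 236 236 234
  237 237 239 239]
 [234 234 235 236 235 236 235 236 233 235 234 235 235 235 237 238 237 238
  237 237 235 235]
 [234 234 235 236 235 236 236 235 236 236 233 234 234 233 235 236 237 237
  237 238 238 237]
 [233 233 231 234 233 234 236 235 235 236 168 227 234 236 236 236 235 235
  236 237 236 237]
 [237 238 235 235 234 233 233 235 229 169 150 164 216 237 235 235 236 235
  236 235 236 236]
 [225 234 236 236 236 236 234 233 148 146 151 150 161 228 238 238 237 237
  236 235 235 237]
 [ 89 115 173 217 232 235 234 227 133 143 152 155 164 205 235 236 238 237
  238 237 238 237]]
[320.94726576 257.56440829]
```

The hole shows up around pixel (323.5,235.8), within 1 px of the prediction, and the blade tip is where expected. I'll descend.

```bash
python3 -m jog '[0.016,0.07,0,0,0,0,0, 0,0,0.5,0,0,0,0, 0,0,0.7,0,0,0,0, 0,0,0.6,0,0,0,0, 0,0,0.4,0,0,0,0, 0,0,0.2,0,0,0,0, 0,0,0.2,0,0,0,0, 0,0,0.2,0,0,0,0, 0,0,0.2,0,0,0,0, 0,0,0.2,0,0,0,0, 0,0,0.2,0,0,0,0, 0,0,0.2,0,0,0,0, 0,0,0,0,0,0,0]'
```

```text
clock: 14.12
position: [516.8, 134.2, 72.1]
eef_rot: [[-0.915, -0.404, -0.002], [-0.404, 0.915, -0.0], [0.001, 0.001, -1.0]]
contact_force: [-0.6, -0.8, -0.8]
gripper_width: 0.134
grasp_force: 41.0
```

```bash
python3 -m jog '[0,0,0.1,0,0,0,0, 0,0,0.1,0,0,0,0, 0,0,0.08,0,0,0,0, 0,0,0.06,0,0,0,0, 0,0,0,0,0,0,0]'
```

```text
clock: 14.53
position: [517.2, 134.2, 64.3]
eef_rot: [[-0.915, -0.405, -0.0], [-0.405, 0.915, 0.0], [0.0, 0.0, -1.0]]
contact_force: [-0.5, 0.4, -0.1]
gripper_width: 0.132
grasp_force: 41.0
```

```bash
python3 -m jog '[0,0,0.04,0,0,0,0, 0,0,0,0,0,0,0, 0,0,0,0,0,0,20, 0,0,0,0,0,0,40, 0,0,0,0,0,0,45, 0,0,0,0,0,0,45, 0,0,0,0,0,0,45, 0,0,-0.3,0,0,0,45, 0,0,-0.6,0,0,0,45, 0,0,-0.8,0,0,0,45, 0,0,-1,0,0,0,45, 0,0,-1,0,0,0,45, 0,0,-1,0,0,0,45, 0,0,0,0,0,0,45, 0,0,0,0,0,0,45, 0,0,0,0,0,0,45]'
python3 - <<'E'
from side import *
im=save('wrist','w9');c=cam('wrist');b=save('side','s9');t=save('top','t9')
print(proj(c,[517,134,94]))
print('pointer side',line(b,cam('side'),67.5),'top',line(t,cam('top'),67.5),line(cv2.imread('pics/top1.png'),cam('top'),67.5))
u,v=proj(c,[517,134,94]).astype(int)
q=np.hstack([cv2.resize(im,(440,330)),cv2.resize(t[230:350,180:440],(360,330))]);cv2.imwrite('pics/f.png',q)
g=cv2.cvtColor(im,6);print(g[v-35:v+30:4,u-24:u+24:4],im[v,u])
E
```

```text
clock: 15.87
position: [516.9, 134.2, 180.9]
eef_rot: [[-0.915, -0.405, -0.0], [-0.405, 0.915, 0.0], [0.0, 0.0, -1.0]]
contact_force: [-0.2, 0.2, 0.3]
gripper_width: 0.528
grasp_force: 0.0
[320.42291922 249.33853889]
pointer side (np.float64(0.20222909344401693), np.float64(-1.3833875201511503), np.float64(0.15699769881050235), 28) top (np.float64(0.53371877174442), np.float64(0.030046064288836535), np.float64(0.1457959903753885), 28) (np.float64(19.85041556922772), np.float64(0.4345076371274134), np.float64(0.1451964318857489), 28)
[[235 234 234 235 237 237 240 239 240 239 239 238]
 [240 239 237 235 235 233 235 236 238 240 240 241]
 [238 239 240 241 239 202 178 187 232 235 237 238]
 [236 235 235 239 206 151 153 152 216 234 234 236]
 [235 236 239 237 203 155 154 154 191 239 241 238]
 [235 237 235 234 175 158 159 159 183 238 238 239]
 [234 234 235 236 186 244 246 247 244 237 235 235]
 [235 233 235 233 188 247 248 250 245 235 237 239]
 [236 236 236 236 190 246 248 249 245 237 238 237]
 [235 234 236 236 194 247 248 249 244 237 236 236]
 [232 233 233 234 189 247 248 249 245 235 235 236]
 [234 235 235 234 207 246 246 247 244 237 237 236]
 [109 178 228 236 236 236 233 232 234 235 236 238]
 [ 88  89  90 107 164 225 235 235 236 235 234 234]
 [ 87  87  87  90  93  92 101 158 218 236 235 234]
 [ 85  87  89  87  89  87  91  96  96  95 132 213]
 [ 84  86  87  90  86  91  88  88  93  95  95  95]] [244 248 251]
```

The tool stands upright in its own hole, looking as it did at the start. All three cameras put the pointer within 0.6° of zero, and the gripper is clear.

```bash
python3 -c "
from station import finish_job; print(finish_job())"
```

```text
the job is handed in; nothing more can be done
None
```

I turned the zero trimmer until the pointer stood on the zero mark (about 0.6 mm off the middle of the 6 mm block), stood the tool back in its own hole, and handed the job in at about 16 s on the robot's clock; the verdict was not shown.

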